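Set the gate of a plate coater with a gauge blade

ROBOT

A 7-joint arm with a two-finger parallel gripper is mounted at the origin on the work surface. World frame = base frame: x ahead of the robot, y to its left, z up, the work surface at z = 0. Lengths are in mm, angles in rad, forces in N, time in s.
With the tool pointing down it reaches from about 400 to 875 mm from the base axis. Payload 4.4 kg.
Tool frame: the origin (TCP) lies at the very end of the fingers, on their centre line; the grasp point (between the pads) lies 19 mm behind it; z points along the fingers, y is the line along which they close (so a half turn about z gives the same grasp; the last joint's range is limited). The gripper opens to 85 mm and grips with 20 to 120 N. Pads are 22 mm wide; open, the fingers measure 114 mm over their backs; the gripper's body (76 mm by 85 mm) begins 54 mm behind the grasp point. The pads swing forward as they close: fully open they stand 13 mm farther back than shut.
Start: joints at [-1.359, 0.628, 0.038, 1.517, -0.027, 0.996, -0.02], TCP at [178.232, 625.101, 231.313] pointing down, gripper open.
Joint ranges: [-3.06, 3.06], [-0.37, 2.12], [-1.25, 1.32], [0.18, 2.47], [-1.1, 4.24], [0.23, 1.98], [-2.94, 2.94]. Speed limits (rad/s): [2.57, 2.57, 3.14, 3.14, 3.14, 3.14, 3.14].

INTERFACE

Orientations are given as [roll, pitch, yaw] about the fixed x, y, z axes, in that order (R = Rz(yaw) Ry(pitch) Rx(roll)).
In Python, from cell import ctrl gives the robot as it stands.
- The arm moves only by the tool step_arm, never from a script. Its argument "series" is a list that holds one entry, the list of rows, each a list of 7 numbers: the turn, a rotation vector about the tool's x, y, z as a fraction of full scale, then the shift along the tool's x, y, z as a fraction of full scale, then the closure, from 0 (fully open) to 1 (shut). In form: [[[ax, ay, az, tx, ty, tz, gripper], ...]]. A call has 1 to 12 rows; each row shifts and turns the commanded pose from where the row before left it, along the tool's axes as they then stand; what a row does not reach is not made up. Full scale, the value 1, is 150 mm for a shift and 45 degrees for a turn. A row lasts 1/10 s, in which the tool goes at most 50 mm and 8.59 degrees, less where a joint would pass 70% of its speed; a pose out of reach is approached as far as the arm can. A call with a number of a shift or a turn outside -1 to 1 is refused whole. A call with a gripper value outside its range is refused whole. The fingers move at their own pace and stop on an object; the grip force is fixed at half the most. Time passes only in rows, so rows that do not move let the fingers close. It gives the time, the measured TCP pose, the force, the opening and the grip force at its end, in the units of the state.
- ctrl.read_state(): the state, without advancing time (a new reading comes with each control period).
- ctrl.get_image(name): name is "scene" or "top" or "wrist"; returns a dict with "img" (384x512x3 uint8, red, green, blue), "fx", "fy", "cx", "cy" (pixels), "R" (3x3) and "t" (3): a world point X has camera coordinates R X + t. Camera axes: x right, y down, z forward; pixel columns grow to the right and rows downward; lengths in mm; the calibration is good to about 2 mm. A picture is of the moment at which its call begins. There is no depth.
- ctrl.finish_job(): hands the job in; it is judged then, once.
Trained networks look in a picture, given as the dict that the camera call returned (one of the last four; its "shot" number tells which), for a name from the list of things; names that differ only in an ending like _2 or _b are one class to them, and where a whole thing is asked for, a point or a joint stands for the part that bears it (a point fixed in the world has none). Each returns a list of dicts, best first, with "score" (0 to 1); they miss things now and then, are a little off and sometimes report something else, mostly with a low value. They report only what shows in the picture. A call takes as long as a camera call.
- ctrl.recognise(picture, thing): "centre" ([column, row] in pixels, amid what is visible of it).
The state is a dict: "clock": time; "qpos": joint angles; "qd": joint speeds; "tau": joint torques, N m; "eef_pos": TCP position; "tool_rot": TCP orientation; "force": force on the tool from outside, world axes, zero at the start; "torque": the same for the moment, N m; "width": finger opening in mm; "gripper_force": force on a finger pad.
Only numpy, scipy, OpenCV 4.12 (cv2) and the standard library are available. Lean on these libraries where they do the work, as an engineer would, in place of code of your own. Each camera call takes 0.05 s, during which the arm holds its last target. There are 200 camera calls.

TASK

Set the gate of the plate coater with the 5 mm gauge: take the gauge from its blue tray by the orange grip, slide its blade flat on the glass bed under the gate until its tip stands out a good 20 mm beyond, and then turn the knurled screw on top clockwise until the gate just nips the blade and it drags lightly but still slides - never jammed hard. Then draw the gauge out by its grip against that light drag, lay it flat back in its tray as it lay before, and leave the screw as you set it: turn the screw only while the blade is in the gap. Do not disturb the bottle, the beaker and the jar.

Things in the scene. Friction and masses are not known exactly. Their poses are not given: they have to be found in the camera images.
- coater: Fixed white bench machine for coating glass plates, 340 x 176 mm, glass bed 60 mm above the bench; origin under its middle, x along the bed = feed direction in which the blade goes in. Two 10 mm wide plate guides, 6 mm high, run along the bed 53 to 63 mm from its centre line. A bridge (172 mm wide, 38 mm deep, top 150 mm above the bench) stands across the bed 60 mm from the middle towards +x.
- screw (a joint): Vertical adjusting screw in the middle of the bridge; its angle in rad grows clockwise seen from above and lowers the gate 1.59 mm per rad (10 mm a turn). Limits -2.4 and 3.6; starts at -0.1 to 0.4. Stiff (0.06 N m), stays where left. The gate first touches the blade somewhere between 0.85 and 2.45: it differs each time and shows only by feel. The knob's torque then grows 1.6 mN m per N of nip.
- knob (a point): Middle of the screw's dark knurled round knob on top of the bridge, on the screw's upright axis: 36 mm across, 28 mm tall, 184 mm above the bench; its underside is 20 mm above the bridge and a 24 mm wide, 8 mm high bush stands on the bridge beneath it. x points along the white mark on its top.
- gate: The gate: aluminium carriage 16 x 120 x 20 mm with a steel scraper below, 104 mm wide and 6 mm thick with a bevel on the entry side, moved up and down by the screw under the bridge. The scraper is clamped in it up to 1.3 mm higher or lower each time. Its lip on a rubber strip yields 1 mm per 20 N. A right nip presses the blade with about 4 N (2 to 7 N); over 25 N it is jammed.
- gap (a point): Point on the glass bed's top, on its centre line, straight under the gate's scraper. x points in the feed direction, z up. At the start the scraper's edge is 5.7 to 9 mm above it.
- gauge: Loose, 180 g: steel blade 25 mm wide, 5 mm thick, with an upright orange grip 60 mm long, 16 mm wide, its top 28 mm above the underside. Origin under the grip's middle; x along the blade to its tip, 131 mm away. Pulled level, with no weight of the hand on it, it slides almost freely when loose and takes about 1.2 N per N of nip (varying 15 %): 5 N, or 3 to 8 N, when nipped rightly.
- gauge_tip (a point): Middle of the tip of the gauge's blade, 131 mm along x from the gauge's origin and 2.5 mm above its underside; same axes as the gauge.
- gauge_tray: Fixed shallow blue tray with a dark floor, 200 x 68 mm outside, walls 4 mm thick and 9 mm high, floor 4 mm above the bench; origin under its middle, x along its length.
- tray_seat (a point): Point on the tray's floor, 50 mm from its middle towards -x, on the centre line: where the gauge's origin belongs, with the blade pointing along the tray's x.
- solvent_bottle: Loose solvent bottle with a blue cap, 70 mm across, 150 mm tall; origin under its middle. Leave alone.
- beaker: Loose glass beaker, 66 mm across, 85 mm tall; origin under its middle. Leave alone.
- silica_jar: Loose white jar with a blue band, 72 mm across, 90 mm tall; origin under its middle. Leave alone.

How it is judged (in metres and radians):
On the way, in this order (a step that is already met when the one before it is completed fails the run):
1. the gauge's blade lies flat on the bed under the gate, its tip at least 13 mm beyond the gap's middle (x of gauge_tip in the frame of gap above 0.013 m and y of gauge_tip in the frame of gap between -0.035 and 0.035 m and z of gauge_tip in the frame of gap below 0.006 m), for 0.2 s.
2. with the blade still under the gate and the fingers touching nothing, the gate nips it with 2 to 7 N (x of gauge_tip in the frame of gap above 0.01 m and y of gauge_tip in the frame of gap between -0.035 and 0.035 m and z of gauge_tip in the frame of gap below 0.006 m and contact force between gate and gauge between 2 and 7 N and contact force between the fingers and anything else below 0.2 N), for 0.3 s.
3. the fingers draw the gauge out while the gate still drags on its last 10 mm with 1.5 to 8 N (x of gauge_tip in the frame of gap between -0.001 and 0.01 m and y of gauge_tip in the frame of gap between -0.035 and 0.035 m and z of gauge_tip in the frame of gap below 0.006 m and contact force between gate and gauge between 1.5 and 8 N and contact force between the fingers and gauge above 0.2 N), for 0.03 s.
At the end, for the whole second after the job is handed in: the gauge lies flat and at rest in its tray with its origin within 20 mm of tray_seat, and the screw stands where it was set (turned down to between 0.8 and 2.9 rad) (horizontal distance between gauge and tray_seat below 0.02 m and z of gauge in the frame of tray_seat between -0.003 and 0.003 m and angle between gauge's own z axis and vertical below 0.05 rad and linear speed of gauge below 0.01 m/s and value of joint screw between 0.8 and 2.9 rad); the robot touches nothing.
It fails at once if the gate presses on the gauge with over 25 N (contact force between gate and gauge above 25 N).
It fails at once if the screw is turned (over 0.15 rad/s) while the blade is not under the gate ((velocity of joint screw above 0.15 rad/s or velocity of joint screw below -0.15 rad/s) and (x of gauge_tip in the frame of gap below -0.004 m or y of gauge_tip in the frame of gap above 0.05 m or y of gauge_tip in the frame of gap below -0.05 m or z of gauge_tip in the frame of gap above 0.02 m)).
It fails at once if the bottle, the beaker or the jar is moved by over 15 mm (distance of any of solvent_bottle, beaker, silica_jar from where it was at the start of the episode above 0.015 m).
It also fails if it takes over 72 s, if anything falls off the work surface, if the arm or the gripper's body presses on something with over 40 N, if the wrist force passes 120 N, or if a joint passes its speed limit or range.

## Working session

There is one attempt and no reset: what is moved stays moved. The work goes in short steps, Python scripts to look and compute and a tool call to move; the robot and the scene stay as the last step left them, time stands still between calls to the robot, and variables do not carry over. Pictures are saved under pics/ and viewed, at most 13 in all, crops included, and the job is handed in when it is done.

Besides the shell and the picture viewer there is one more tool, called as name([rows], argument=value, ...), one row to a line, values as JSON. step_arm: Moves the arm, as the interface text tells. Shift numbers are shares of 150 mm and turn numbers shares of 45 degrees, none past 1 either way. Its arguments: {"type":"object","properties":{"series":{"type":"array","items":{"type":"array","items":{"type":"array","items":{"type":"number","minimum":-1,"maximum":1}}}}},"required":["series"]}

```bash
mkdir -p pics; ls; cat > h.py <<'E'
import numpy as np,cv2
from cell import ctrl
from scipy.spatial.transform import Rotation as Ro
def shot(n,f=None):
    p=ctrl.get_image(n)
    if f: cv2.imwrite('pics/'+f,p['img'][:,:,::-1])
    return p
def proj(p,X):
    c=np.array(p['R'])@np.array(X,float).T+np.array(p['t'])[:,None] if np.ndim(X)>1 else np.array(p['R'])@np.array(X,float)+np.array(p['t'])
    return np.array([p['fx']*c[0]/c[2]+p['cx'],p['fy']*c[1]/c[2]+p['cy']]).T
def ray(p,uv,z):
    R=np.array(p['R']);t=np.array(p['t']);o=-R.T@t
    d=R.T@np.array([(uv[0]-p['cx'])/p['fx'],(uv[1]-p['cy'])/p['fy'],1])
    return o+d*(z-o[2])/d[2]
E
python3 - <<'E'
from h import *
a=shot('top','top.png');b=shot('scene','scene.png')
for n,p in(('top',a),('scene',b)):
    print(n,-np.array(p['R']).T@p['t'],p['fx'])
    for k in['coater','knob','gate','gauge','gauge_tray','gauge_tip','solvent_bottle','beaker','silica_jar']:
        r=ctrl.recognise(p,k)[:2]
        print(k,[(np.round(x['centre']),round(x['score'],2),np.round(ray(p,x['centre'],{'knob':198,'coater':60,'gauge':25}.get(k,5)))) for x in r])
s=ctrl.read_state();print(s)
E
```

```text
pics
top [ 383.9199798     7.04412352 1065.48067831] 395.13799870746703
coater [(array([252., 188.]), 0.61, array([553.,  40.,  60.]))]
knob [(array([223., 178.]), 0.47, array([552., 101., 198.])), (array([400., 222.]), 0.45, array([ 459., -288.,  198.]))]
gate []
gauge [(array([406., 226.]), 0.76, array([ 463., -362.,   25.]))]
gauge_tray [(array([401., 227.]), 0.77, array([ 462., -356.,    5.]))]
gauge_tip [(array([340., 116.]), 0.71, array([ 770., -199.,    5.])), (array([407., 226.]), 0.63, array([ 465., -370.,    5.]))]
solvent_bottle [(array([338., 113.]), 0.63, array([ 778., -196.,    5.])), (array([225., 177.]), 0.27, array([592., 117.,   5.]))]
beaker [(array([224., 178.]), 0.72, array([591., 119.,   5.])), (array([111., 182.]), 0.61, array([576., 431.,   5.]))]
silica_jar [(array([149., 283.]), 0.67, array([308., 309.,   5.]))]
scene [1240.17169928 -347.39880968 1098.91752666] 426.00181960966046
coater [(array([263., 203.]), 0.59, array([571.,  27.,  60.])), (array([128., 242.]), 0.41, array([ 518., -376.,   60.]))]
knob [(array([283., 163.]), 0.69, array([562.,  93., 198.]
[... 553 characters left out ...]
.0, 'qpos': array([-1.35880535,  0.62837504,  0.0384977 ,  1.51740042, -0.02699669,
        0.99631412, -0.02000123]), 'qd': array([ 1.64207226e-04,  5.98005287e-05, -2.76002621e-04,  1.21936400e-03,
       -1.36215494e-03, -1.59430600e-03,  3.12077772e-04]), 'tau': array([ 4.41785560e-04, -5.63275123e+01,  1.22601192e+00, -1.93789959e+01,
        1.10414051e-02,  1.19975834e-03, -3.32610057e-06]), 'eef_pos': array([178.22731258, 625.09956326, 231.32943492]), 'tool_rot': array([ 3.14157213e+00, -3.64530570e-05,  2.86377909e+00]), 'force': array([-0.46905815,  0.48601858, -0.73943584]), 'torque': array([ 0.01494698,  0.03382219, -0.01180513]), 'gripper_force': 0.0, 'width': 85.43916882750055}
```

View pics/top.png

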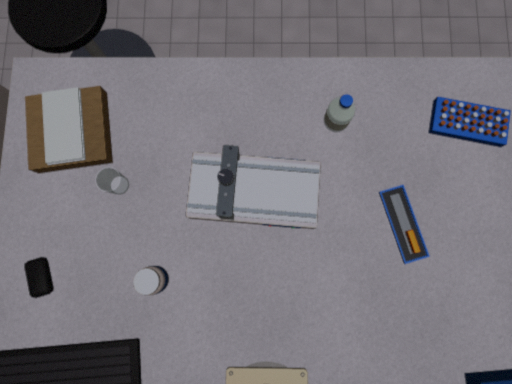

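View pics/scene.png

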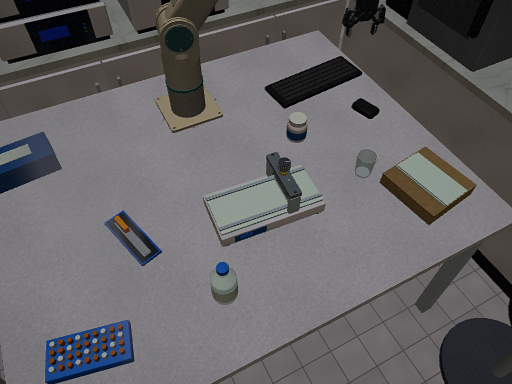

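The top view shows the coater with its bridge at (228,180), so the feed direction is roughly world +y. The gauge lies in its tray at (404,225), with the orange grip at (413,241) and the tip towards the upper left. In the scene view the bottle (224,280), beaker (366,163) and jar (297,126) are all clear of the work path. I'll move over the coater and look with the wrist camera.

```bash
cat >> h.py <<'E'
def plan(wps,start=None,g=0,vmax=40,wmax=8):
    """wps: list of (x,y,z,yaw,[closure]) tool-down; prints rows"""
    if start is None:
        s=ctrl.read_state();start=(*s['eef_pos'],s['tool_rot'][2])
    c=np.array(start,float);out=[]
    for w in wps:
        t=np.array(w[:4],float);dy=(t[3]-c[3]+np.pi)%(2*np.pi)-np.pi
        n=int(np.ceil(max(np.linalg.norm(t[:3]-c[:3])/vmax,abs(np.degrees(dy))/wmax,1)))
        for i in range(n):
            yaw=c[3]+dy*i/n
            d=Ro.from_euler('xyz',[np.pi,0,yaw]).inv().apply((t[:3]-c[:3])/n)/150
            out.append([0,0,round(float(-np.degrees(dy)/n/45),4)]+[round(float(v),4) for v in d]+[w[4] if len(w)>4 else g])
        c=np.array([*t[:3],c[3]+dy])
    print(len(out));print(str(out).replace(' ',''))
E
python3 - <<'E'
from h import *
plan([(420,420,340,2.3),(520,20,360,1.5)])
E
```

```text
20
[[0,0,0.0798,-0.2139,-0.097,-0.0805,0],[0,0,0.0798,-0.2195,-0.0834,-0.0805,0],[0,0,0.0798,-0.2243,-0.0695,-0.0805,0],[0,0,0.0798,-0.2282,-0.0553,-0.0805,0],[0,0,0.0798,-0.2313,-0.0409,-0.0805,0],[0,0,0.0798,-0.2334,-0.0264,-0.0805,0],[0,0,0.0798,-0.2346,-0.0117,-0.0805,0],[0,0,0.0798,-0.2348,0.003,-0.0805,0],[0,0,0.0798,-0.2342,0.0177,-0.0805,0],[0,0,0.0926,-0.2212,-0.1163,-0.0121,0],[0,0,0.0926,-0.229,-0.0999,-0.0121,0],[0,0,0.0926,-0.2357,-0.083,-0.0121,0],[0,0,0.0926,-0.2411,-0.0657,-0.0121,0],[0,0,0.0926,-0.2452,-0.048,-0.0121,0],[0,0,0.0926,-0.2481,-0.0301,-0.0121,0],[0,0,0.0926,-0.2496,-0.012,-0.0121,0],[0,0,0.0926,-0.2498,0.0062,-0.0121,0],[0,0,0.0926,-0.2487,0.0243,-0.0121,0],[0,0,0.0926,-0.2463,0.0424,-0.0121,0],[0,0,0.0926,-0.2425,0.0601,-0.0121,0]]
```

step_arm([
  [[0,0,0.08,-0.214,-0.097,-0.08,0],[0,0,0.08,-0.22,-0.083,-0.08,0],[0,0,0.08,-0.224,-0.07,-0.08,0],[0,0,0.08,-0.228,-0.055,-0.08,0],[0,0,0.08,-0.231,-0.041,-0.08,0],[0,0,0.08,-0.233,-0.026,-0.08,0],[0,0,0.08,-0.235,-0.012,-0.08,0],[0,0,0.08,-0.235,0.003,-0.08,0],[0,0,0.08,-0.234,0.018,-0.08,0]],
])

```text
clock: 1.9
eef_pos: [420.8, 418.9, 340.0]
tool_rot: [3.141, -0.0, 2.296]
force: [0.3, 0.4, -0.5]
width: 85.5
gripper_force: 0.0
```

step_arm([
  [[0,0,0.093,-0.221,-0.116,-0.012,0],[0,0,0.093,-0.229,-0.1,-0.012,0],[0,0,0.093,-0.236,-0.083,-0.012,0],[0,0,0.093,-0.241,-0.066,-0.012,0],[0,0,0.093,-0.245,-0.048,-0.012,0],[0,0,0.093,-0.248,-0.03,-0.012,0],[0,0,0.093,-0.25,-0.012,-0.012,0],[0,0,0.093,-0.25,0.006,-0.012,0],[0,0,0.093,-0.249,0.024,-0.012,0],[0,0,0.093,-0.246,0.042,-0.012,0],[0,0,0.093,-0.243,0.06,-0.012,0]],
])

```text
clock: 3.0
eef_pos: [518.6, 18.1, 359.4]
tool_rot: [3.141, -0.0, 1.492]
force: [0.4, -0.3, 0.3]
width: 85.6
gripper_force: 0.0
```

```bash
python3 - <<'E'
from h import *
p=shot('wrist','w1.png');s=ctrl.read_state();print(s['clock'],s['eef_pos'],s['tool_rot'],s['force'],s['torque'])
print(-np.array(p['R']).T@p['t'],p['fx'],np.array(p['R']).round(2))
for k in['coater','knob','gate']:
  for x in ctrl.recognise(p,k)[:2]: print(k,x['centre'],x['score'],ray(p,x['centre'],198))
plan([(460,-320,300,0.27)])
E
```

```text
3.05 [519.74631402   9.89193315 360.20939456] [3.13785258 0.00535835 1.48030995] [ 2.06439904 -5.15234502  0.93415956] [-0.35038665 -0.11240412  0.01751654]
[523.2604437   83.2727213  500.75179876] 343.72164859364227 [[ 1.   -0.08  0.  ]
 [-0.08 -0.96  0.26]
 [-0.02 -0.26 -0.97]]
coater [284.4, 114.0] 0.87 [547.67213656  68.63361708 198.        ]
knob [292.2, 79.3] 0.67 [555.79195253  96.53637001 198.        ]
9
[[0,0,0.173,-0.2536,-0.0237,0.0438,0],[0,0,0.173,-0.2545,0.0109,0.0438,0],[0,0,0.173,-0.2506,0.0453,0.0438,0],[0,0,0.173,-0.2422,0.0788,0.0438,0],[0,0,0.173,-0.2293,0.1109,0.0438,0],[0,0,0.173,-0.2121,0.1409,0.0438,0],[0,0,0.173,-0.1911,0.1684,0.0438,0],[0,0,0.173,-0.1665,0.1927,0.0438,0],[0,0,0.173,-0.1389,0.2135,0.0438,0]]
```

View pics/w1.png

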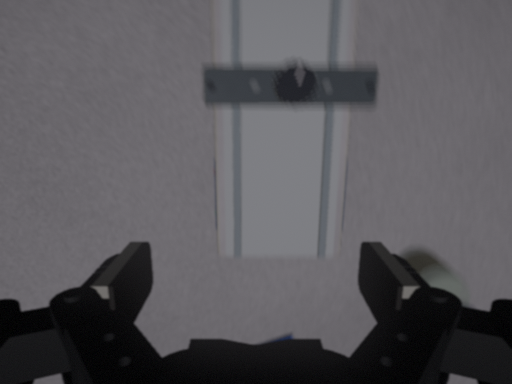

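The wrist view is blurred because the arm was still moving. The knob is at (295,84), the bridge runs (203-377, 66-104), the guides run vertically at columns ~237 and ~327, and the near edge is at row 257. I'll retake it at rest.

```bash
python3 - <<'E'
from h import *
p=shot('wrist');p=shot('wrist','w2.png')
im=p['img'];g=cv2.cvtColor(im,cv2.COLOR_RGB2GRAY).astype(float)
for k in['knob']:
  for x in ctrl.recognise(p,k)[:1]: print(k,x['centre'],x['score'],ray(p,x['centre'],198))
def edges(a,n):
    d=np.gradient(cv2.GaussianBlur(a.reshape(1,-1),(0,0),1.2)[0]);o=[]
    for i in range(2,len(a)-2):
        if abs(d[i])>3 and abs(d[i])>=abs(d[i-1]) and abs(d[i])>abs(d[i+1]):
            den=abs(d[i-1])-2*abs(d[i])+abs(d[i+1]);o.append((round(i+.5*(abs(d[i-1])-abs(d[i+1]))/den,1),round(d[i])))
    return o
for r in(20,130,160,190,220,240): print(r,edges(g[r-1:r+2,190:390].mean(0),0),'+190')
for c in(225,245,260,280,310,320,345,365): print(c,edges(g[30:290,c-1:c+2].mean(1),0),'+30')
cv2.imwrite('pics/w2c.png',cv2.resize(im[20:290,190:390,::-1],None,fx=2.2,fy=2.2,interpolation=cv2.INTER_CUBIC))
E
```

```text
knob [293.0, 84.8] 0.63 [555.49268757  94.36064573 198.        ]
20 [(np.float64(21.5), 4), (np.float64(39.2), -6), (np.float64(49.0), 7), (np.float64(138.0), -9), (np.float64(148.1), 6), (np.float64(164.5), -4)] +190
130 [(np.float64(24.8), 4), (np.float64(41.1), -6), (np.float64(50.2), 7), (np.float64(132.6), -8), (np.float64(141.7), 6), (np.float64(157.6), -4)] +190
160 [(np.float64(22.0), -5), (np.float64(25.6), 7), (np.float64(42.4), -6), (np.float64(49.9), 6), (np.float64(131.1), -9), (np.float64(140.6), 6), (np.float64(155.3), -6)] +190
190 [(np.float64(23.0), -5), (np.float64(26.5), 7), (np.float64(42.3), -6), (np.float64(51.3), 7), (np.float64(129.7), -8), (np.float64(138.8), 6), (np.float64(153.1), -5)] +190
220 [(np.float64(23.9), -4), (np.float64(27.5), 7), (np.float64(43.5), -6), (np.float64(51.1), 7), (np.float64(128.2), -9), (np.float64(136.8), 6), (np.float64(151.1), -4)] +190
240 [(np.float64(28.1), 4), (np.float64(43.1), -6), (np.float64(51.0), 6), (np.float64(127.1), -8), (np.float64(135.7), 6)] +190
225 [(np.float64(33.5), -15), (np.float64(73.6), 15), (np.float64(224.6), -3)] +30
245 [(np.float64(33.5), -16), (np.float64(73.5), 15), (np.float64(224.7), -4)] +30
260 [(np.float64(33.5), -16), (np.float64(73.5), 16), (np.float64(225.2), -3)] +30
280 [(np.float64(33.8), -19), (np.float64(68.4), 7), (np.float64(73.4), 16), (np.float64(224.8), -4)] +30
310 [(np.float64(33.4), -18), (np.float64(62.9), 4), (np.float64(73.5), 16), (np.float64(224.8), -4)] +30
320 [(np.float64(33.4), -16), (np.float64(73.4), 17), (np.float64(226.0), 3)] +30
345 [(np.float64(33.3), -15), (np.float64(73.4), 16)] +30
365 [(np.float64(33.3), -12), (np.float64(51.1), -3), (np.float64(73.5), 12), (np.float64(211.5), -19)] +30
```

View pics/w2c.png

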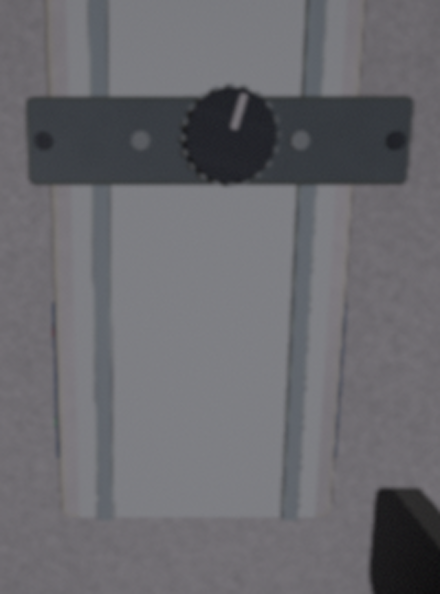

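```bash
python3 - <<'E'
from h import *
p=shot('wrist')
L={20:(39.2,49,138,148.1),130:(41.1,50.2,132.6,141.7),190:(42.3,51.3,129.7,138.8),220:(43.5,51.1,128.2,136.8),240:(43.1,51,127.1,135.7)}
ci=[];co=[]
for r,(a,b,c,d) in L.items():
    A,D=[ray(p,(190+u,r),66) for u in(a,d)];B,C=[ray(p,(190+u,r),60) for u in(b,c)]
    print(r,(A+D)[:2]/2,(B+C)[:2]/2,np.linalg.norm(D-A),np.linalg.norm(C-B)); ci.append(((A+D+B+C)/4)[:2])
ci=np.array(ci);print(np.polyfit(ci[:,1],ci[:,0],1))
for c in(225,260,345,365): print(ray(p,(c,63.5),150)[:2],ray(p,(c,103.4),150)[:2])
print('ends',ray(p,(190+28/2.2,84),150),ray(p,(190+411/2.2,84),150))
print('near edge',ray(p,(260,255),60))
for z in (198,): print('knob',ray(p,(190+229/2.2,20+136/2.2),z),'mark',ray(p,(190+244/2.2,20+94/2.2),z),ray(p,(190+234/2.2,20+128/2.2),z))
s=ctrl.read_state();print(s['clock'],s['eef_pos'],s['force'],s['torque'])
E
```

```text
20 [561.8343363  171.58242516] [562.20134339 172.77486421] 125.75231847419668 104.19279352991222
130 [552.60528361  46.35197654] [553.01990636  45.80139454] 125.63455779343289 104.32725472827842
190 [547.39952383 -30.99415025] [547.67618767 -32.60860193] 126.12018145371 103.88020908174062
220 [544.64414354 -72.43232981] [544.27222235 -74.57498955] 124.84155639092573 104.59039677989009
240 [ 542.07760693 -101.12425838] [ 541.86557506 -103.6775419 ] 125.90372963042093 104.89916518414618
[7.21350357e-02 5.49607417e+02]
[496.15034823 121.02228964] [492.62182846  84.04500885]
[529.66391427 118.58335168] [527.10699613  81.53665068]
[611.04462478 112.66089913] [610.84675897  75.44564596]
[630.19109666 111.26752138] [630.54818843  74.01261706]
ends [472.7213711  103.86251908 150.        ] [641.85162725  91.55732407 150.        ]
near edge [ 514.12579542 -124.24974325   60.        ]
knob [556.24534467  97.61777059 198.        ] mark [562.53002435 112.28768486 198.        ] [558.26882452 100.38369416 198.        ]
3.4 [518.18271888  21.0038143  358.93590698] [ 0.58721038 -0.42121169  0.54535235] [ 0.03900074 -0.03626903  0.00860664]
```

step_arm([
  [[0,0,0.173,-0.254,-0.024,0.03,0],[0,0,0.173,-0.255,0.011,0.03,0],[0,0,0.173,-0.251,0.045,0.03,0],[0,0,0.173,-0.242,0.079,0.03,0],[0,0,0.173,-0.229,0.111,0.03,0],[0,0,0.173,-0.212,0.141,0.03,0],[0,0,0.173,-0.191,0.168,0.03,0],[0,0,0.173,-0.167,0.193,0.03,0],[0,0,0.173,-0.139,0.214,0.03,0],[0,0,0,0,0,0,0],[0,0,0,0,0,0,0]],
])

```text
clock: 4.5
eef_pos: [460.6, -319.4, 318.1]
tool_rot: [-3.141, 0.001, 0.273]
force: [0.2, -0.1, -0.2]
width: 85.3
gripper_force: 0.0
```

```bash
python3 - <<'E'
from h import *
p=shot('wrist','w3.png');s=ctrl.read_state();print(s['clock'],s['eef_pos'],s['tool_rot'],s['force'],s['torque'])
for k in['gauge','gauge_tray','gauge_tip']:
  for x in ctrl.recognise(p,k)[:2]: print(k,x['centre'],x['score'],ray(p,x['centre'],9))
h=cv2.cvtColor(p['img'],cv2.COLOR_RGB2HSV)
for n,lo,hi,z in(('orange',(5,120,60),(25,255,255),32),('blue',(105,110,40),(125,255,255),9)):
    m=cv2.inRange(h,lo,hi);m=cv2.morphologyEx(m,cv2.MORPH_OPEN,np.ones((2,2)))
    cs=sorted(cv2.findContours(m,0,1)[0],key=cv2.contourArea)[-2:]
    for c in cs:
        b=cv2.boxPoints(cv2.minAreaRect(c));print(n,cv2.contourArea(c),b.round(1).tolist());P=np.array([ray(p,q,z)[:2] for q in b]);print(P.round(1).tolist(),P.mean(0))
E
```

```text
4.55 [ 461.18688213 -318.40229677  318.21771088] [-3.14024965e+00 -1.08137878e-04  2.74506465e-01] [0.83324785 0.29021431 0.73674852] [ 0.0749784   0.04480366 -0.00954277]
gauge [288.1, 145.5] 0.88 [ 477.48972942 -359.19801127    9.        ]
gauge_tray [278.9, 137.8] 0.63 [ 483.84929794 -344.70850186    9.        ]
gauge_tip [290.4, 148.7] 0.62 [ 474.28503523 -363.34218954    9.        ]
gauge_tip [279.9, 139.9] 0.49 [ 481.59064387 -346.74742157    9.        ]
orange 491.5 [[285.0, 214.0], [285.0, 169.0], [297.0, 169.0], [297.0, 214.0]]
[[392.8, -378.7], [450.3, -361.2], [454.4, -375.8], [397.1, -393.9]] [ 423.65823787 -377.42047356]
blue 55.0 [[500.0, 0.0], [511.0, 0.0], [511.0, 8.0], [500.0, 8.0]]
[[709.3, -549.7], [712.9, -562.2], [705.1, -566.1], [701.5, -553.5]] [ 707.19524948 -557.8437682 ]
blue 7388.0 [[263.0, 72.0], [315.0, 72.0], [315.0, 223.0], [263.0, 223.0]]
[[556.4, -302.4], [573.8, -364.5], [384.5, -426.9], [364.9, -357.3]] [ 469.88446247 -362.77255546]
```

View pics/w3.png

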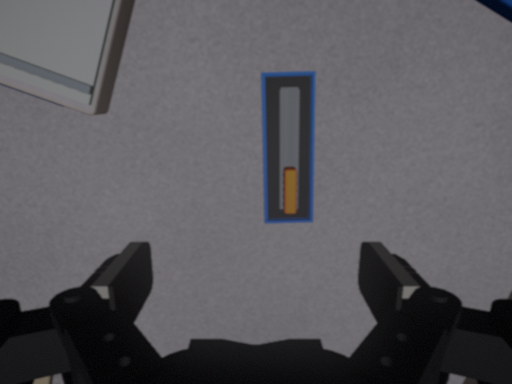

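Tray centre is (470,-363) with yaw 0.298, and the gauge's grip is at (423.5,-377.5) with the same yaw, the blade lying inside the tray. The gap and knob are at about (556.5,97.8), with the feed yaw at 1.499. Next I'll descend to grasp.

```bash
python3 - <<'E'
from h import *
plan([(423.3,-377.5,60,0.297),(423.3,-377.5,10,0.297)],vmax=42)
E
```

```text
9
[[0,0,-0.0039,-0.0504,0.0447,0.2463,0],[0,0,-0.0039,-0.0506,0.0445,0.2463,0],[0,0,-0.0039,-0.0507,0.0444,0.2463,0],[0,0,-0.0039,-0.0508,0.0442,0.2463,0],[0,0,-0.0039,-0.051,0.044,0.2463,0],[0,0,-0.0039,-0.0511,0.0439,0.2463,0],[0,0,-0.0039,-0.0512,0.0437,0.2463,0],[0,0,-0.0,0.0,-0.0,0.1667,0],[0,0,-0.0,0.0,-0.0,0.1667,0]]
```

step_arm([
  [[0,0,-0.004,-0.051,0.044,0.246,0],[0,0,-0.004,-0.051,0.044,0.246,0],[0,0,-0.004,-0.051,0.044,0.246,0],[0,0,-0.004,-0.051,0.044,0.246,0],[0,0,-0.004,-0.051,0.044,0.246,0],[0,0,-0.004,-0.051,0.044,0.246,0],[0,0,-0.004,-0.051,0.044,0.246,0],[0,0,0,0,0,0.167,0],[0,0,0,0,0,0.1,0],[0,0,0,0,0,0.06,0],[0,0,0,0,0,0,0.3],[0,0,0,0,0,0,0.5]],
])

```text
clock: 5.9
eef_pos: [422.8, -379.2, 12.2]
tool_rot: [3.14, -0.001, 0.295]
force: [0.4, 0.7, 0.3]
width: 59.0
gripper_force: 0.0
```

```bash
python3 - <<'E'
from h import *
p=shot('wrist','w4.png');s=ctrl.read_state();print(s['clock'],s['eef_pos'],s['tool_rot'],s['force'],s['torque'],s['width'])
E
```

```text
5.95 [ 422.80734824 -379.41095627   12.42520463] [ 3.13973754e+00 -1.10495300e-03  2.94708739e-01] [-0.10248424 -0.03730888  0.88363433] [-0.00675882 -0.03934258 -0.04240655] 51.37349865743552
```

View pics/w4.png

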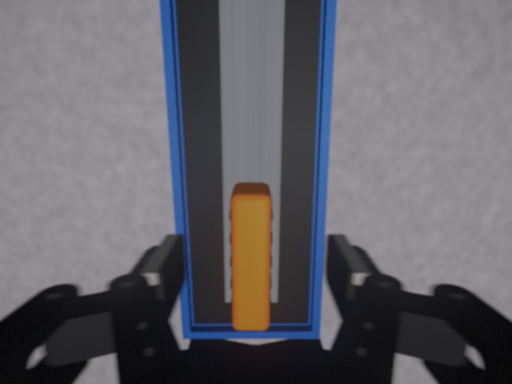

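The grip lies centred between the fingers at (251,260), with the fingers clear of the tray walls. I'll shift by 1.5 mm and close.

step_arm([
  [[0,0,0,0,-0.01,0.01,0.7],[0,0,0,0,0,0,1],[0,0,0,0,0,0,1],[0,0,0,0,0,0,1],[0,0,0,0,0,0,1],[0,0,0,0,0,0,1]],
])

```text
clock: 6.55
eef_pos: [421.9, -377.7, 10.5]
tool_rot: [3.141, -0.001, 0.294]
force: [-0.3, 0.7, 6.3]
width: 14.4
gripper_force: 59.4
```

```bash
python3 - <<'E'
from h import *
s=ctrl.read_state();print(s['clock'],s['eef_pos'],s['tool_rot'],s['force'],s['torque'],s['width'],s['gripper_force'])
E
```

```text
6.55 [ 421.85012143 -377.67487133   10.47791005] [ 3.14112472e+00 -9.14218050e-04  2.94025255e-01] [-0.30715225  0.71091528  6.31485862] [ 0.23607369  0.07226292 -0.00970031] 14.412771124925865 59.405595660209656
```

```bash
python3 - <<'E'
from h import *
plan([(422,-377.7,130,0.294),(544.8,-64.3,130,1.499),(544.8,-64.3,70,1.499)],g=1,vmax=42)
E
```

```text
14
[[0,0,0.0,0.0003,0.0001,-0.2656,1],[0,0,0.0,0.0003,0.0001,-0.2656,1],[0,0,0.0,0.0003,0.0001,-0.2656,1],[0,0,-0.1705,0.1543,-0.1958,-0.0,1],[0,0,-0.1705,0.1791,-0.1735,-0.0,1],[0,0,-0.1705,0.2006,-0.148,-0.0,1],[0,0,-0.1705,0.2186,-0.1199,-0.0,1],[0,0,-0.1705,0.2327,-0.0897,-0.0,1],[0,0,-0.1705,0.2425,-0.0578,-0.0,1],[0,0,-0.1705,0.2481,-0.0249,-0.0,1],[0,0,-0.1705,0.2492,0.0084,0.0,1],[0,0,-0.1705,0.2458,0.0416,0.0,1],[0,0,-0.0,0.0,-0.0,0.2,1],[0,0,-0.0,0.0,-0.0,0.2,1]]
```

step_arm([
  [[0,0,0,0,0,-0.15,1],[0,0,0,0,0,-0.25,1],[0,0,0,0,0,-0.4,1],[0,0,-0.17,0.154,-0.196,0,1],[0,0,-0.17,0.179,-0.174,0,1],[0,0,-0.17,0.201,-0.148,0,1],[0,0,-0.17,0.219,-0.12,0,1],[0,0,-0.17,0.233,-0.09,0,1],[0,0,-0.17,0.243,-0.058,0,1],[0,0,-0.17,0.248,-0.025,0,1],[0,0,-0.17,0.249,0.008,0,1],[0,0,-0.17,0.246,0.042,0,1]],
])

```text
clock: 7.75
eef_pos: [544.7, -62.6, 119.6]
tool_rot: [-3.141, 0.0, 1.501]
force: [1.0, -0.2, -2.0]
width: 15.0
gripper_force: 58.9
```

step_arm([
  [[0,0,0,0,0,0,1],[0,0,0,0,0,0.1,1],[0,0,0,0,0,0,1],[0,0,0,0,0,0,1]],
])

```text
clock: 8.15
eef_pos: [544.0, -64.6, 104.5]
tool_rot: [-3.14, 0.0, 1.494]
force: [-0.5, -1.1, -1.9]
width: 14.8
gripper_force: 58.8
```

```bash
python3 - <<'E'
from h import *
p=shot('wrist','w5.png');s=ctrl.read_state();print(s['clock'],s['eef_pos'],s['tool_rot'],s['force'],s['torque'],s['width'],s['gripper_force'])
plan([(544.8,-64.3,69.5,1.499)],g=1)
E
```

```text
8.2 [544.44372    -64.69849924 104.87863934] [-3.14121993e+00  3.51663736e-04  1.49430543e+00] [ 0.67744002 -0.49108482 -2.08188389] [-0.10803299 -0.02198408  0.03541272] 15.114900325240274 58.823649287223816
1
[[0,0,-0.006,0.0028,0.0022,0.2359,1]]
```

View pics/w5.png

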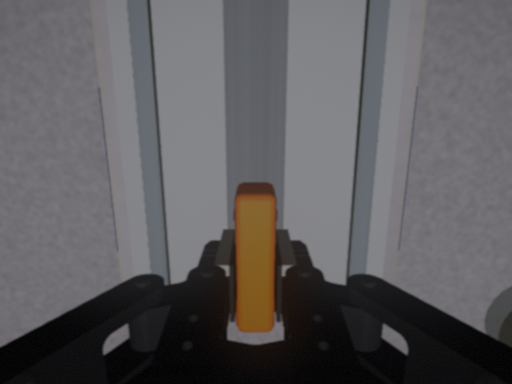

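The blade (columns 224–287) is centred between the guides (152 and 360) and parallel to them. Next I'll lower it onto the bed.

step_arm([
  [[0,0,-0.006,0.003,0.002,0.15,1],[0,0,0,0,0,0.085,1],[0,0,0,0,0,0.007,1],[0,0,0,0,0,0,1],[0,0,0,0,0,0,1]],
])

```text
clock: 8.7
eef_pos: [545.5, -63.9, 69.1]
tool_rot: [3.141, 0.0, 1.5]
force: [-0.4, -0.2, -1.7]
width: 14.5
gripper_force: 58.8
```

step_arm([
  [[0,0,0,0,0,0.005,1],[0,0,0,0,0,0,1]],
])

```text
clock: 8.9
eef_pos: [545.3, -63.6, 68.1]
tool_rot: [3.141, -0.0, 1.5]
force: [0.2, -1.1, -1.2]
width: 14.8
gripper_force: 58.8
```

step_arm([
  [[0,0,0,0,0,0.005,1],[0,0,0,0,0,0,1]],
])

```text
clock: 9.1
eef_pos: [545.1, -63.6, 67.0]
tool_rot: [3.141, -0.0, 1.5]
force: [-0.5, -0.6, -2.5]
width: 14.7
gripper_force: 58.8
```

step_arm([
  [[0,0,0,0,0,0.003,1],[0,0,0,0,0,0,1]],
])

```text
clock: 9.3
eef_pos: [545.1, -63.6, 66.5]
tool_rot: [3.142, -0.0, 1.5]
force: [0.4, 0.6, -0.7]
width: 15.1
gripper_force: 58.9
```

step_arm([
  [[0,0,0,0,0,0.002,1],[0,0,0,0.05,0,0,1],[0,0,0,0.06,0,0,1],[0,0,0,0.06,0,0,1],[0,0,0,0.06,0,0,1]],
])

```text
clock: 9.8
eef_pos: [547.9, -28.6, 66.5]
tool_rot: [3.141, 0.0, 1.501]
force: [0.3, -3.0, 4.3]
width: 14.6
gripper_force: 59.6
```

step_arm([
  [[0,0,0,0.06,0,0,1],[0,0,0,0.05,0,0,1],[0,0,0,0.03,0,0,1],[0,0,0,0,0,0,1]],
])

```text
clock: 10.2
eef_pos: [549.4, -7.0, 66.5]
tool_rot: [3.141, -0.001, 1.501]
force: [-0.3, -1.2, 5.8]
width: 15.3
gripper_force: 60.0
```

```bash
python3 - <<'E'
from h import *
p=shot('scene','s2.png');s=ctrl.read_state();print(s['clock'],s['eef_pos'],s['tool_rot'],s['force'],s['torque'],s['width'])
d=np.array([.072,.9974]);g=np.array([556.5,97.8])
q=proj(p,np.array([[*(g+d*k),65.] for k in(19,26,40)]));print(q)
u,v=q[1].astype(int);cv2.imwrite('pics/s2c.png',cv2.resize(p['img'][v-60:v+60,u-80:u+80,::-1],None,fx=5,fy=5,interpolation=cv2.INTER_CUBIC));print(u,v)
E
```

```text
10.25 [549.34921437  -6.95346358  66.45449335] [ 3.14099299e+00 -7.54737158e-04  1.50142005e+00] [-0.53241871 -1.67124894  4.89491066] [-0.24571707 -0.0084918   0.04414399] 14.833476397268452
[[286.95359198 188.22154754]
 [288.98724951 187.53594129]
 [293.03780968 186.17037736]]
288 187
```

View pics/s2c.png

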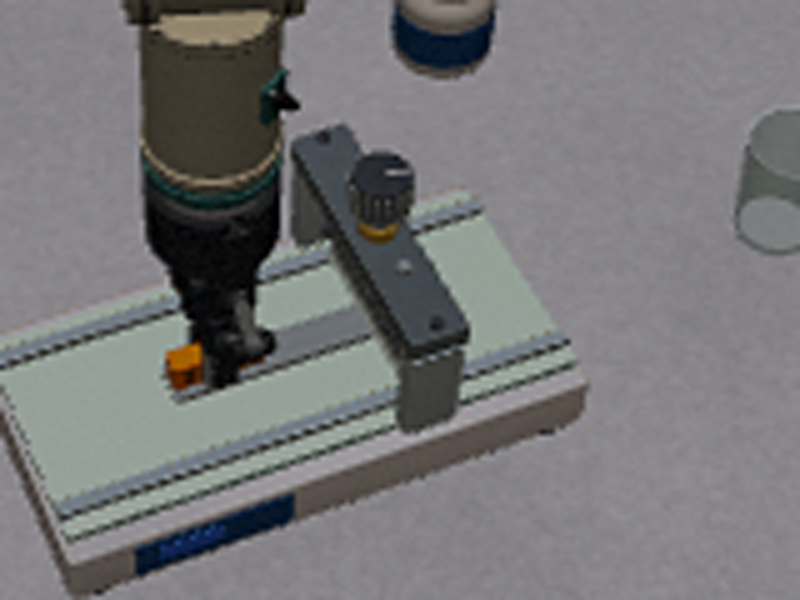

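The gauge lies flat on the bed with its blade under the gate. I'll release it and go up to the knob.

step_arm([
  [[0,0,0,0,0,-0.001,0.6],[0,0,0,0,0,0,0.5],[0,0,0,0,0,0,0.4],[0,0,0,0,0,-0.1,0.3],[0,0,0,0,0,-0.2,0.2]],
])

```text
clock: 10.75
eef_pos: [546.9, -7.7, 109.8]
tool_rot: [-3.136, 0.0, 1.5]
force: [0.2, -0.2, -0.3]
width: 68.5
gripper_force: 0.0
```

```bash
python3 - <<'E'
from h import *
s=ctrl.read_state();print(s['clock'],s['eef_pos'],s['tool_rot'],s['force'],s['width'])
plan([(549.3,-9,240,1.9),(556.5,97.8,240,3.15)],vmax=42,wmax=8.5)
E
```

```text
10.75 [546.94230031  -7.70454265 109.82408564] [-3.13611108e+00  5.04521133e-06  1.50039051e+00] [ 0.24359725 -0.20849757 -0.33102798] 68.48150949796931
13
[[0,0,-0.1272,-0.0019,0.0041,-0.217,0],[0,0,-0.1272,-0.0023,0.0039,-0.217,0],[0,0,-0.1272,-0.0026,0.0036,-0.217,0],[0,0,-0.1272,-0.003,0.0033,-0.217,0],[0,0,-0.1768,0.0731,0.0306,0.0,0],[0,0,-0.1768,0.0682,0.0405,0.0,0],[0,0,-0.1768,0.0619,0.0495,0.0,0],[0,0,-0.1768,0.0545,0.0576,0.0,0],[0,0,-0.1768,0.046,0.0646,0.0,0],[0,0,-0.1768,0.0366,0.0703,0.0,0],[0,0,-0.1768,0.0265,0.0747,0.0,0],[0,0,-0.1768,0.0159,0.0777,0.0,0],[0,0,-0.1768,0.005,0.0791,0.0,0]]
```

step_arm([
  [[0,0,-0.127,-0.002,0.002,-0.217,0],[0,0,-0.127,-0.002,0.002,-0.217,0],[0,0,-0.127,-0.003,0.002,-0.217,0],[0,0,-0.127,-0.003,0.002,-0.217,0],[0,0,-0.177,0.073,0.031,0,0],[0,0,-0.177,0.068,0.041,0,0],[0,0,-0.177,0.062,0.05,0,0],[0,0,-0.177,0.055,0.058,0,0],[0,0,-0.177,0.046,0.065,0,0],[0,0,-0.177,0.037,0.07,0,0],[0,0,-0.177,0.027,0.075,0,0],[0,0,-0.177,0.016,0.078,0,0]],
])

```text
clock: 11.95
eef_pos: [556.4, 86.3, 241.3]
tool_rot: [3.142, -0.001, 3.017]
force: [-0.2, 0.4, -0.2]
width: 85.4
gripper_force: 0.0
```

step_arm([
  [[0,0,-0.177,0.005,0.079,0,0],[0,0,0,0,0,0,0],[0,0,0,0,0,0,0]],
])

```text
clock: 12.25
eef_pos: [557.3, 97.1, 241.3]
tool_rot: [-3.141, -0.001, -3.136]
force: [0.8, -0.8, 0.3]
width: 85.4
gripper_force: 0.0
```

```bash
python3 - <<'E'
from h import *
p=shot('wrist','w6.png');s=ctrl.read_state();print(s['clock'],s['eef_pos'],s['tool_rot'],s['qpos'],s['force'],s['torque'],s['width'])
for x in ctrl.recognise(p,'knob')[:2]: print(x['centre'],x['score'],ray(p,x['centre'],198))
print(proj(p,[556.5,97.8,198]))
plan([(556.5,97.8,172,3.15)],vmax=25)
E
```

```text
12.3 [557.38299014  96.57455264 241.34836228] [-3.14091222e+00 -6.42165230e-04 -3.13630212e+00] [-0.22475757  0.49481281  0.00490263  1.74510445 -0.002294    0.90245433
  1.35706727] [ 0.19840776 -0.00238788  0.62187011] [ 0.02262228 -0.01268583  0.02447194] 85.2199533125322
[254.2, 211.1] 0.73 [553.1493872  96.8450629 198.       ]
[255.84935181 216.72550218]
3
[[0,0,-0.0013,0.0021,0.0031,0.1542,0],[0,0,-0.0013,0.0021,0.0031,0.1542,0],[0,0,-0.0013,0.002,0.0031,0.1542,0]]
```

View pics/w6.png

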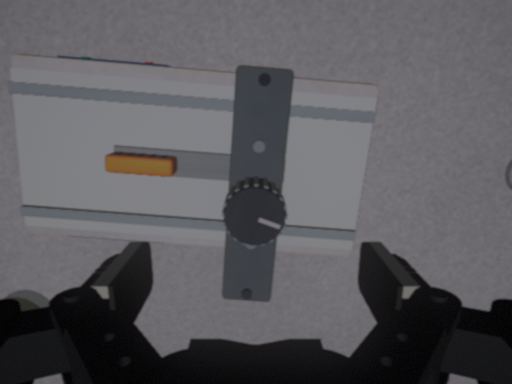

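The knob is at (255,215), centred between the fingers at (150,360). The gauge lies undisturbed at (140,164). Next I'll go down and grip the knob.

step_arm([
  [[0,0,0,0.004,0.002,0.2,0],[0,0,0,0.004,0.002,0.17,0],[0,0,0,0.003,0.002,0.09,0],[0,0,0,0,0,0,0.5],[0,0,0,0,0,0,1],[0,0,0,0,0,0,1],[0,0,0,0,0,0,1],[0,0,0,0,0,0,1],[0,0,0,0,0,0,1]],
])

```text
clock: 13.25
eef_pos: [556.8, 96.8, 174.2]
tool_rot: [-3.14, 0.002, -3.134]
force: [-1.0, -2.1, 5.3]
width: 34.3
gripper_force: 59.4
```

```bash
python3 - <<'E'
from h import *
s=ctrl.read_state();print(s['clock'],s['eef_pos'],s['tool_rot'],s['force'],s['torque'],s['width'],s['gripper_force'])
for i in range(5):
    shot('wrist');s=ctrl.read_state();print(s['clock'],s['eef_pos'],s['force'],s['torque'],s['tool_rot'][2])
E
```

```text
13.25 [556.81059499  96.80511208 174.22118675] [-3.14016885e+00  2.31708923e-03 -3.13399990e+00] [-1.01922091 -2.10149344  5.33776954] [-0.71188984  0.23490378  0.00736296] 34.264292301188775 59.443126916885376
13.3 [556.81434187  96.76695202 174.22286985] [-0.68195663 -2.16327382  4.68923696] [-0.74364866  0.26503323  0.040945  ] -3.13406880255472
13.35 [556.84449874  96.79088    174.24066509] [-1.81857933 -2.66655216  5.28076237] [-0.71480993  0.19601903  0.02425588] -3.1340455929674107
13.4 [556.81001864  96.79296125 174.23246305] [-1.30651086 -2.15864763  5.73978373] [-0.70303214  0.24568656  0.0126474 ] -3.1340170245784362
13.45 [556.81086365  96.80212444 174.22065868] [-1.63011693 -3.10571938  4.95988534] [-0.68266538  0.17953907  0.03396057] -3.133973429391828
13.5 [556.83512097  96.82703279 174.24857615] [-1.05073536 -2.78078279  5.59858662] [-0.74304079  0.1912463   0.01258042] -3.1339583128787782
```

```bash
cat > r.py <<'E'
from h import *
s=ctrl.read_state();print(s['clock'],'yaw %.4f tau7 %.4f tz %.4f'%(s['tool_rot'][2],s['tau'][6],s['torque'][2]),'q7 %.4f qd7 %.4f'%(s['qpos'][6],s['qd'][6]),s['eef_pos'].round(1),s['force'].round(1))
E
python3 r.py
```

```text
13.5 yaw -3.1340 tau7 -0.0313 tz 0.0126 q7 1.3553 qd7 -0.0005 [556.8  96.8 174.2] [-1.1 -2.8  5.6]
```

step_arm([
  [[0,0,0.08,0,0,0,1],[0,0,0.08,0,0,0,1]],
])

```text
clock: 13.7
eef_pos: [556.8, 96.9, 174.2]
tool_rot: [-3.141, 0.003, 3.021]
force: [-1.5, -2.6, 4.8]
width: 34.2
gripper_force: 59.5
```

```bash
python3 r.py
```

```text
13.7 yaw 3.0211 tau7 0.4637 tz 0.0589 q7 1.2560 qd7 -0.4837 [556.8  96.9 174.2] [-1.5 -2.6  4.8]
```

step_arm([
  [[0,0,0.08,0,0,0,1],[0,0,0.08,0,0,0,1]],
])

```text
clock: 13.9
eef_pos: [556.8, 97.0, 174.2]
tool_rot: [-3.141, 0.003, 2.896]
force: [-0.5, -2.7, 3.8]
width: 34.4
gripper_force: 59.5
```

```bash
python3 r.py
```

```text
13.9 yaw 2.8956 tau7 0.4474 tz 0.0370 q7 1.1588 qd7 -0.4818 [556.8  97.  174.2] [-0.5 -2.7  3.8]
```

step_arm([
  [[0,0,0.08,0,0,0,1],[0,0,0.08,0,0,0,1]],
])

```text
clock: 14.1
eef_pos: [556.9, 97.1, 174.2]
tool_rot: [3.142, 0.003, 2.77]
force: [-0.5, -3.3, 4.7]
width: 34.5
gripper_force: 59.5
```

```bash
python3 r.py
```

```text
14.1 yaw 2.7700 tau7 0.4466 tz 0.0473 q7 1.0617 qd7 -0.4811 [556.9  97.1 174.2] [-0.5 -3.3  4.7]
```

step_arm([
  [[0,0,0.08,0,0,0,1],[0,0,0.08,0,0,0,1]],
])

```text
clock: 14.3
eef_pos: [556.9, 97.2, 174.2]
tool_rot: [3.141, 0.003, 2.644]
force: [-0.2, -0.8, 4.0]
width: 34.1
gripper_force: 59.5
```

```bash
python3 r.py; python3 - <<'E'
from h import *
s=ctrl.read_state()
for k in ('tau','qpos'): print(k,s[k])
E
```

```text
14.3 yaw 2.6444 tau7 0.4457 tz 0.0861 q7 0.9647 qd7 -0.4797 [556.9  97.2 174.2] [-0.2 -0.8  4. ]
tau [ -0.49724188 -47.6027441    0.76106736 -15.16724825  -0.48360407
  -0.39996942   0.44568253]
qpos [-0.3203739   0.58124216  0.14843608  1.82309196 -0.11835743  0.74338941
  0.96470335]
```

tau7 is a clean signal at about 0.446 while turning free. I'll keep turning.

step_arm([
  [[0,0,0.08,0,0,0,1],[0,0,0.08,0,0,0,1]],
])

```text
clock: 14.5
eef_pos: [556.9, 97.3, 174.2]
tool_rot: [3.141, 0.003, 2.519]
force: [0.2, -1.6, 4.9]
width: 34.3
gripper_force: 59.5
```

```bash
python3 r.py
```

```text
14.5 yaw 2.5189 tau7 0.4447 tz 0.0409 q7 0.8678 qd7 -0.4786 [556.9  97.3 174.2] [ 0.2 -1.6  4.9]
```

step_arm([
  [[0,0,0.08,0,0,0,1],[0,0,0.08,0,0,0,1]],
])

```text
clock: 14.7
eef_pos: [557.0, 97.4, 174.2]
tool_rot: [3.14, 0.002, 2.393]
force: [-0.3, -2.5, 4.0]
width: 34.2
gripper_force: 59.5
```

```bash
python3 r.py
```

```text
14.7 yaw 2.3934 tau7 0.4436 tz 0.0840 q7 0.7711 qd7 -0.4783 [557.   97.4 174.2] [-0.3 -2.5  4. ]
```

step_arm([
  [[0,0,0.08,0,0,0,1],[0,0,0.08,0,0,0,1]],
])

```text
clock: 14.9
eef_pos: [557.1, 97.4, 174.2]
tool_rot: [3.14, 0.002, 2.268]
force: [-0.2, -2.0, 3.6]
width: 34.3
gripper_force: 59.5
```

```bash
python3 r.py
```

```text
14.9 yaw 2.2676 tau7 0.4431 tz 0.0379 q7 0.6744 qd7 -0.4782 [557.1  97.4 174.2] [-0.2 -2.   3.6]
```

step_arm([
  [[0,0,0.08,0,0,0,1],[0,0,0.08,0,0,0,1]],
])

```text
clock: 15.1
eef_pos: [557.2, 97.5, 174.2]
tool_rot: [3.139, 0.002, 2.142]
force: [0.5, -1.9, 3.0]
width: 34.2
gripper_force: 59.4
```

```bash
python3 r.py
```

```text
15.1 yaw 2.1421 tau7 0.4427 tz 0.1060 q7 0.5777 qd7 -0.4787 [557.2  97.5 174.2] [ 0.5 -1.9  3. ]
```

step_arm([
  [[0,0,0.08,0,0,0,1],[0,0,0.08,0,0,0,1]],
])

```text
clock: 15.3
eef_pos: [557.2, 97.6, 174.2]
tool_rot: [3.139, 0.002, 2.016]
force: [0.0, -1.7, 3.8]
width: 34.1
gripper_force: 59.4
```

```bash
python3 r.py
```

```text
15.3 yaw 2.0164 tau7 0.4421 tz 0.0531 q7 0.4812 qd7 -0.4769 [557.2  97.6 174.2] [ 0.  -1.7  3.8]
```

step_arm([
  [[0,0,0.08,0,0,0,1],[0,0,0.08,0,0,0,1]],
])

```text
clock: 15.5
eef_pos: [557.3, 97.6, 174.2]
tool_rot: [3.138, 0.001, 1.891]
force: [0.8, -1.8, 4.0]
width: 34.5
gripper_force: 59.4
```

```bash
python3 r.py
```

```text
15.5 yaw 1.8909 tau7 0.4417 tz 0.0935 q7 0.3846 qd7 -0.4787 [557.3  97.6 174.2] [ 0.8 -1.8  4. ]
```

step_arm([
  [[0,0,0.08,0,0,0,1],[0,0,0.08,0,0,0,1]],
])

```text
clock: 15.7
eef_pos: [557.5, 97.7, 174.3]
tool_rot: [3.138, 0.001, 1.765]
force: [1.4, -1.6, 3.6]
width: 34.3
gripper_force: 59.4
```

```bash
python3 r.py
```

```text
15.7 yaw 1.7652 tau7 0.4414 tz 0.0449 q7 0.2881 qd7 -0.4769 [557.5  97.7 174.3] [ 1.4 -1.6  3.6]
```

step_arm([
  [[0,0,0.08,0,0,0,1],[0,0,0.08,0,0,0,1]],
])

```text
clock: 15.9
eef_pos: [557.6, 97.7, 174.3]
tool_rot: [3.138, 0.0, 1.64]
force: [0.5, -1.9, 3.5]
width: 34.2
gripper_force: 59.4
```

```bash
python3 r.py
```

```text
15.9 yaw 1.6396 tau7 0.4412 tz 0.0707 q7 0.1916 qd7 -0.4780 [557.6  97.7 174.3] [ 0.5 -1.9  3.5]
```

step_arm([
  [[0,0,0.08,0,0,0,1],[0,0,0.08,0,0,0,1]],
])

```text
clock: 16.1
eef_pos: [557.7, 97.7, 174.3]
tool_rot: [3.138, -0.0, 1.514]
force: [1.2, -1.9, 3.2]
width: 33.8
gripper_force: 59.4
```

```bash
python3 r.py
```

```text
16.1 yaw 1.5139 tau7 0.4412 tz 0.0942 q7 0.0950 qd7 -0.4783 [557.7  97.7 174.3] [ 1.2 -1.9  3.2]
```

step_arm([
  [[0,0,0.08,0,0,0,1],[0,0,0.08,0,0,0,1]],
])

```text
clock: 16.3
eef_pos: [557.8, 97.7, 174.2]
tool_rot: [3.137, -0.001, 1.388]
force: [2.0, -1.9, 3.3]
width: 34.4
gripper_force: 59.4
```

```bash
python3 r.py
```

```text
16.3 yaw 1.3882 tau7 0.4414 tz 0.0314 q7 -0.0017 qd7 -0.4789 [557.8  97.7 174.2] [ 2.  -1.9  3.3]
```

step_arm([
  [[0,0,0.08,0,0,0,1],[0,0,0.08,0,0,0,1]],
])

```text
clock: 16.5
eef_pos: [557.9, 97.7, 174.3]
tool_rot: [3.137, -0.001, 1.263]
force: [1.6, -1.5, 3.0]
width: 34.1
gripper_force: 59.4
```

```bash
python3 r.py; python3 - <<'E'
from h import *
p=shot('top');s=shot('scene')
q=proj(p,[556.5,97.8,198]).astype(int)
a=[cv2.resize(z['img'][v-22:v+22,u-25:u+25,::-1],None,fx=8,fy=8,interpolation=cv2.INTER_CUBIC) for z in(p,s) for u,v in[proj(z,[556.5,97.8,185]).astype(int)]]
cv2.imwrite('pics/k.png',np.hstack(a))
E
```

```text
16.5 yaw 1.2626 tau7 0.4418 tz 0.0675 q7 -0.0984 qd7 -0.4783 [557.9  97.7 174.3] [ 1.6 -1.5  3. ]
```

step_arm([
  [[0,0,0.08,0,0,0,1],[0,0,0.08,0,0,0,1]],
])

```text
clock: 16.8
eef_pos: [558.0, 97.6, 174.2]
tool_rot: [3.137, -0.002, 1.139]
force: [2.5, -2.6, 5.1]
width: 34.6
gripper_force: 59.5
```

```bash
python3 r.py
```

```text
16.8 yaw 1.1386 tau7 0.4503 tz 0.0708 q7 -0.1939 qd7 -0.4830 [558.   97.6 174.2] [ 2.5 -2.6  5.1]
```

step_arm([
  [[0,0,0.08,0,0,0,1]],
])

```text
clock: 16.9
eef_pos: [558.0, 97.6, 174.2]
tool_rot: [3.137, -0.002, 1.076]
force: [2.6, -3.2, 4.9]
width: 34.3
gripper_force: 59.5
```

```bash
python3 r.py
```

```text
16.9 yaw 1.0757 tau7 0.4335 tz 0.0792 q7 -0.2424 qd7 -0.4809 [558.   97.6 174.2] [ 2.6 -3.2  4.9]
```

step_arm([
  [[0,0,0.08,0,0,0,1]],
])

```text
clock: 17.0
eef_pos: [558.1, 97.6, 174.2]
tool_rot: [3.137, -0.003, 1.013]
force: [2.2, -2.3, 5.4]
width: 34.4
gripper_force: 59.5
```

```bash
python3 r.py
```

```text
17.0 yaw 1.0129 tau7 0.4302 tz 0.1144 q7 -0.2909 qd7 -0.4840 [558.1  97.6 174.2] [ 2.2 -2.3  5.4]
```

step_arm([
  [[0,0,0.08,0,0,0,1]],
])

```text
clock: 17.1
eef_pos: [558.1, 97.6, 174.2]
tool_rot: [3.137, -0.003, 0.95]
force: [3.0, -2.7, 4.2]
width: 34.2
gripper_force: 59.4
```

```bash
python3 r.py
```

```text
17.1 yaw 0.9500 tau7 0.4275 tz 0.0883 q7 -0.3396 qd7 -0.4827 [558.1  97.6 174.2] [ 3.  -2.7  4.2]
```

View pics/k.png

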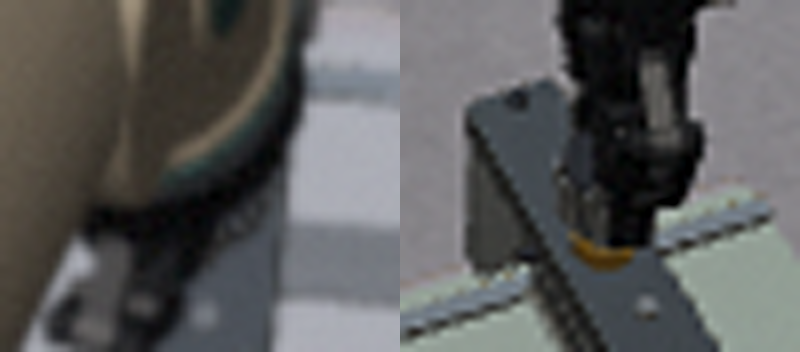

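tau7 falls by 3 mNm per row, which matches the gate touching at yaw ≈1.237. The nip is now about 9 N, so I'll back off to about 4.5 N at yaw 1.10 and then test the drag.

step_arm([
  [[0,0,0,0,0,0,1],[0,0,0,0,0,0,1]],
])

```text
clock: 17.3
eef_pos: [558.1, 97.6, 174.2]
tool_rot: [3.137, -0.003, 0.952]
force: [1.8, -2.6, 4.8]
width: 34.5
gripper_force: 59.7
```

```bash
python3 r.py
```

```text
17.3 yaw 0.9521 tau7 0.0323 tz -0.0391 q7 -0.3378 qd7 0.0010 [558.1  97.6 174.2] [ 1.8 -2.6  4.8]
```

step_arm([
  [[0,0,-0.094,0,0,0,1],[0,0,-0.094,0,0,0,1],[0,0,0,0,0,0,1]],
])

```text
clock: 17.6
eef_pos: [558.0, 97.6, 174.2]
tool_rot: [3.137, -0.002, 1.101]
force: [2.2, -3.0, 6.5]
width: 34.6
gripper_force: 59.6
```

```bash
python3 r.py
```

```text
17.6 yaw 1.1005 tau7 0.3361 tz 0.0732 q7 -0.2232 qd7 -0.0466 [558.   97.6 174.2] [ 2.2 -3.   6.5]
```

step_arm([
  [[0,0,0,0,0,0,0.5],[0,0,0,0,0,0,0],[0,0,0,0,0,0,0],[0,0,0,0,0,-0.15,0],[0,0,0,0,0,-0.25,0]],
])

```text
clock: 18.1
eef_pos: [553.6, 98.8, 230.8]
tool_rot: [-3.136, 0.004, 1.099]
force: [0.6, 0.2, 0.3]
width: 85.0
gripper_force: 0.0
```

```bash
python3 r.py; python3 - <<'E'
from h import *
plan([(549.4,-7,225,1.5014),(549.4,-7,100,1.5014),(549.4,-7,68,1.5014)],g=0.3,vmax=42)
E
```

```text
18.1 yaw 1.0992 tau7 0.4269 tz 0.0004 q7 -0.2800 qd7 -0.3384 [553.6  98.8 230.8] [0.6 0.2 0.3]
7
[[0,0,-0.1707,-0.2137,0.0985,0.0129,0.3],[0,0,-0.1707,-0.225,0.0691,0.0129,0.3],[0,0,-0.1707,-0.2322,0.0384,0.0129,0.3],[0,0,-0.0,0.0,-0.0,0.2778,0.3],[0,0,-0.0,0.0,-0.0,0.2778,0.3],[0,0,-0.0,0.0,-0.0,0.2778,0.3],[0,0,-0.0,0.0,-0.0,0.2133,0.3]]
```

step_arm([
  [[0,0,-0.17,-0.214,0.099,0,0.2],[0,0,-0.17,-0.225,0.069,0,0.3],[0,0,-0.17,-0.232,0.038,0,0.3],[0,0,0,0,0,0.28,0.3],[0,0,0,0,0,0.28,0.3],[0,0,0,0,0,0.28,0.3],[0,0,0,0,0,0,0.3],[0,0,0,0,0,0,0.3]],
])

```text
clock: 18.9
eef_pos: [551.3, -7.6, 106.6]
tool_rot: [-3.14, 0.0, 1.499]
force: [0.3, 0.5, 0.4]
width: 60.0
gripper_force: 0.0
```

```bash
python3 r.py; python3 - <<'E'
from h import *
p=shot('wrist','w7.png');print(ctrl.read_state()['width'])
plan([(549.4,-7,66.6,1.5014)],g=0.3,vmax=42)
E
```

```text
18.9 yaw 1.4993 tau7 0.0200 tz 0.0041 q7 0.3359 qd7 0.0010 [551.3  -7.6 106.6] [0.3 0.5 0.4]
59.6548432034667
1
[[0,0,-0.0025,0.003,-0.0216,0.2752,0.3]]
```

View pics/w7.png

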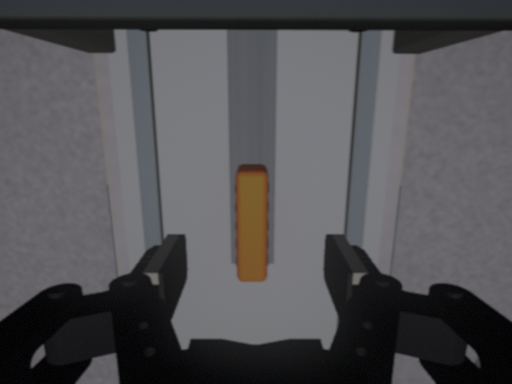

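The gauge is unmoved, with the grip at (252,225) between the fingers. I'll lower and re-grip it.

step_arm([
  [[0,0,0,0.004,-0.013,0.16,0.3],[0,0,0,0,0,0.08,0.4],[0,0,0,0,0,0.024,0.5],[0,0,0,0,0,0,0.6]],
])

```text
clock: 19.35
eef_pos: [550.2, -6.8, 67.6]
tool_rot: [3.141, -0.0, 1.5]
force: [0.2, 1.0, 0.0]
width: 34.3
gripper_force: 0.0
```

```bash
python3 r.py
```

```text
19.35 yaw 1.4996 tau7 0.0210 tz -0.0393 q7 0.3699 qd7 -0.0013 [550.2  -6.8  67.6] [0.2 1.  0. ]
```

step_arm([
  [[0,0,0,0,-0.004,0.002,1],[0,0,0,0,0,0,1],[0,0,0,0,0,0,1],[0,0,0,0,0,0,1],[0,0,0,0,0,0,1]],
])

```text
clock: 19.85
eef_pos: [549.7, -6.8, 67.8]
tool_rot: [3.14, -0.0, 1.5]
force: [-1.2, 1.0, 5.8]
width: 14.4
gripper_force: 60.9
```

```bash
cat > f.py <<'E'
from h import *
F=[]
for i in range(6): shot('wrist'); s=ctrl.read_state(); F.append(np.r_[s['force'],s['torque'],s['eef_pos']])
print(s['clock'],np.mean(F,0).round(2),s['width'])
E
python3 f.py
```

```text
20.15 [-9.8000e-01 -1.5000e-01  6.2200e+00  1.0000e-02  2.8000e-01  1.2000e-01
  5.4973e+02 -6.8300e+00  6.7750e+01] 15.1264089951508
```

step_arm([
  [[0,0,0,-0.007,0,0,1],[0,0,0,-0.007,0,0,1],[0,0,0,-0.007,0,0,1]],
])

```text
clock: 20.45
eef_pos: [549.7, -6.8, 67.8]
tool_rot: [3.141, -0.004, 1.501]
force: [-0.4, 7.3, 7.0]
width: 14.8
gripper_force: 61.2
```

```bash
python3 r.py; python3 f.py
```

```text
20.45 yaw 1.5013 tau7 -0.0174 tz -0.0589 q7 0.3757 qd7 0.0163 [549.7  -6.8  67.8] [-0.4  7.3  7. ]
20.75 [-4.3000e-01  6.0500e+00  7.0800e+00  1.1200e+00  1.1000e-01  0.0000e+00
  5.4973e+02 -6.8300e+00  6.7750e+01] 14.580239529926187
```

step_arm([
  [[0,0,0,0,0,-0.005,1],[0,0,0,0,0,0,1]],
])

```text
clock: 20.95
eef_pos: [549.4, -7.1, 67.8]
tool_rot: [3.141, -0.003, 1.501]
force: [0.4, 4.5, 1.2]
width: 14.6
gripper_force: 60.3
```

```bash
python3 f.py
```

```text
21.25 [ 3.5000e-01  5.2200e+00  8.1000e-01  9.6000e-01 -1.4000e-01 -8.0000e-02
  5.4944e+02 -7.1500e+00  6.7770e+01] 14.619875254148237
```

step_arm([
  [[0,0,0,-0.01,0,-0.001,1],[0,0,0,-0.01,0,0,1]],
])

```text
clock: 21.45
eef_pos: [549.3, -9.3, 67.8]
tool_rot: [3.141, -0.004, 1.502]
force: [1.3, 6.3, -1.4]
width: 14.8
gripper_force: 60.2
```

```bash
python3 r.py;python3 f.py
```

```text
21.45 yaw 1.5019 tau7 0.0026 tz -0.0750 q7 0.3796 qd7 0.0244 [549.3  -9.3  67.8] [ 1.3  6.3 -1.4]
21.75 [ 1.020e+00  6.390e+00 -6.100e-01  1.120e+00 -2.200e-01 -1.000e-02
  5.492e+02 -9.650e+00  6.776e+01] 14.711558928201097
```

step_arm([
  [[0,0,0,-0.01,0,0,1]],
])

```text
clock: 21.85
eef_pos: [549.1, -10.5, 67.8]
tool_rot: [3.142, -0.004, 1.502]
force: [1.2, 7.2, -0.6]
width: 14.8
gripper_force: 60.2
```

```bash
python3 r.py
```

```text
21.85 yaw 1.5022 tau7 -0.0169 tz -0.0454 q7 0.3819 qd7 0.0255 [549.1 -10.5  67.8] [ 1.2  7.2 -0.6]
```

step_arm([
  [[0,0,0,-0.01,0,0,1]],
])

```text
clock: 21.95
eef_pos: [549.0, -12.0, 67.8]
tool_rot: [-3.142, -0.004, 1.502]
force: [0.9, 6.7, -0.7]
width: 14.7
gripper_force: 60.2
```

```bash
python3 r.py
```

```text
21.95 yaw 1.5022 tau7 -0.0161 tz 0.0125 q7 0.3843 qd7 0.0240 [549.  -12.   67.8] [ 0.9  6.7 -0.7]
```

The drag is about 6.7 N with almost no hand weight on it, so the nip is about 5.6 N, inside the window. I'll draw the gauge out slowly.

step_arm([
  [[0,0,0,-0.02,0,0,1],[0,0,0,-0.02,0,0,1],[0,0,0,-0.02,0,0,1],[0,0,0,-0.02,0,0,1]],
])

```text
clock: 22.35
eef_pos: [548.0, -23.9, 67.8]
tool_rot: [-3.141, -0.005, 1.502]
force: [1.4, 7.3, 0.4]
width: 14.5
gripper_force: 60.3
```

```bash
python3 r.py
```

```text
22.35 yaw 1.5024 tau7 -0.0647 tz 0.0561 q7 0.4032 qd7 0.0469 [548.  -23.9  67.8] [1.4 7.3 0.4]
```

step_arm([
  [[0,0,0,-0.015,0,0,1],[0,0,0,-0.015,0,0,1],[0,0,0,-0.015,0,0,1]],
])

```text
clock: 22.65
eef_pos: [547.5, -30.6, 67.8]
tool_rot: [-3.141, -0.005, 1.502]
force: [0.7, 8.1, 0.4]
width: 14.6
gripper_force: 60.3
```

```bash
python3 r.py
```

```text
22.65 yaw 1.5024 tau7 -0.0561 tz -0.0410 q7 0.4136 qd7 0.0352 [547.5 -30.6  67.8] [0.7 8.1 0.4]
```

step_arm([
  [[0,0,0,-0.015,0,0,1],[0,0,0,-0.015,0,0,1],[0,0,0,-0.015,0,0,1]],
])

```text
clock: 22.95
eef_pos: [546.9, -40.9, 67.8]
tool_rot: [3.141, -0.0, 1.5]
force: [-0.1, 0.4, -0.7]
width: 14.2
gripper_force: 60.2
```

```bash
python3 r.py
```

```text
22.95 yaw 1.5002 tau7 -0.0374 tz -0.0056 q7 0.4241 qd7 0.0346 [546.9 -40.9  67.8] [-0.1  0.4 -0.7]
```

step_arm([
  [[0,0,0,-0.02,0,0,1],[0,0,0,-0.03,0,0,1],[0,0,0,-0.04,0,0,1]],
])

```text
clock: 23.25
eef_pos: [545.9, -54.7, 67.8]
tool_rot: [3.141, -0.001, 1.5]
force: [0.5, 1.7, 1.9]
width: 15.1
gripper_force: 60.5
```

```bash
python3 r.py
```

```text
23.25 yaw 1.4998 tau7 -0.1163 tz 0.0131 q7 0.4453 qd7 0.0940 [545.9 -54.7  67.8] [0.5 1.7 1.9]
```

Step 3 is done and the blade is out. Next I'll go back to the tray.

```bash
python3 - <<'E'
from h import *
plan([(544.2,-85,67.8,1.4998),(544.2,-85,150,1.4998),(421.9,-377.7,150,0.294),(421.9,-377.7,25,0.294)],g=1,vmax=42)
E
```

```text
15
[[0,0,0.0,-0.202,0.0029,-0.0003,1],[0,0,-0.0,0.0,0.0,-0.274,1],[0,0,-0.0,0.0,0.0,-0.274,1],[0,0,0.1706,-0.2227,-0.075,-0.0,1],[0,0,0.1706,-0.2307,-0.0446,-0.0,1],[0,0,0.1706,-0.2346,-0.0133,-0.0,1],[0,0,0.1706,-0.2343,0.0181,0.0,1],[0,0,0.1706,-0.2298,0.0492,0.0,1],[0,0,0.1706,-0.2211,0.0795,0.0,1],[0,0,0.1706,-0.2085,0.1083,0.0,1],[0,0,0.1706,-0.1922,0.1352,0.0,1],[0,0,0.1706,-0.1724,0.1597,0.0,1],[0,0,-0.0,-0.0,-0.0,0.2778,1],[0,0,-0.0,-0.0,-0.0,0.2778,1],[0,0,-0.0,-0.0,-0.0,0.2778,1]]
```

step_arm([
  [[0,0,0,-0.1,0,0,1],[0,0,0,-0.1,0.003,0,1],[0,0,0,0,0,-0.274,1],[0,0,0,0,0,-0.274,1],[0,0,0.171,-0.223,-0.075,0,1],[0,0,0.171,-0.231,-0.045,0,1],[0,0,0.171,-0.235,-0.013,0,1],[0,0,0.171,-0.234,0.018,0,1],[0,0,0.171,-0.23,0.049,0,1],[0,0,0.171,-0.221,0.08,0,1],[0,0,0.171,-0.209,0.108,0,1],[0,0,0.171,-0.192,0.135,0,1]],
])

```text
clock: 24.45
eef_pos: [432.3, -347.7, 149.5]
tool_rot: [3.141, 0.002, 0.417]
force: [1.1, -0.2, -1.7]
width: 14.5
gripper_force: 60.1
```

step_arm([
  [[0,0,0.171,-0.172,0.16,0,1],[0,0,0,0,0,0.25,1],[0,0,0,0,0,0.25,1],[0,0,0,0,0,0,1],[0,0,0,0,0,0,1],[0,0,0,0,0,0,1]],
])

```text
clock: 25.05
eef_pos: [421.4, -378.9, 76.4]
tool_rot: [3.139, -0.0, 0.29]
force: [-0.0, -0.5, -1.7]
width: 14.3
gripper_force: 60.0
```

```bash
python3 r.py; python3 - <<'E'
from h import *
plan([(421.9,-377.7,14,0.294)],g=1,vmax=42)
E
```

```text
25.05 yaw 0.2903 tau7 -0.0019 tz 0.0368 q7 0.1170 qd7 0.0025 [ 421.4 -378.9   76.4] [-0.  -0.5 -1.7]
2
[[0,0,-0.0024,0.0029,-0.0034,0.2079,1],[0,0,-0.0024,0.0029,-0.0034,0.2079,1]]
```

step_arm([
  [[0,0,-0.003,0.003,-0.004,0.2,1],[0,0,-0.002,0.003,-0.003,0.14,1],[0,0,0,0,0,0.075,1],[0,0,0,0,0,0,1]],
])

```text
clock: 25.45
eef_pos: [422.4, -376.7, 13.0]
tool_rot: [3.14, -0.001, 0.295]
force: [0.4, -0.3, -1.7]
width: 14.5
gripper_force: 60.1
```

step_arm([
  [[0,0,0,0,0,0.008,1],[0,0,0,0,0,0,1]],
])

```text
clock: 25.65
eef_pos: [422.2, -376.7, 12.3]
tool_rot: [3.14, -0.001, 0.295]
force: [-1.1, -0.5, -1.9]
width: 14.6
gripper_force: 60.1
```

step_arm([
  [[0,0,0,0,0,0.004,1],[0,0,0,0,0,0,1]],
])

```text
clock: 25.85
eef_pos: [422.2, -376.6, 11.7]
tool_rot: [3.14, -0.001, 0.295]
force: [-0.8, 1.8, 5.7]
width: 14.9
gripper_force: 60.9
```

On the floor. I'll release, with the finger backs staying above the tray walls, and rise.

step_arm([
  [[0,0,0,0,0,-0.003,0.8],[0,0,0,0,0,0,0.5],[0,0,0,0,0,0,0.4],[0,0,0,0,0,-0.1,0.3],[0,0,0,0,0,-0.3,0],[0,0,0,0,0,-0.3,0],[0,0,0,0,0,-0.3,0],[0,0,0,-0.1,0,-0.2,0],[0,0,0,0,0,0,0],[0,0,0,0,0,0,0]],
])

```text
clock: 26.85
eef_pos: [407.5, -380.4, 192.3]
tool_rot: [3.141, -0.002, 0.294]
force: [0.0, 0.7, -0.2]
width: 85.3
gripper_force: 0.0
```

```bash
python3 - <<'E'
from h import *
p=shot('wrist','w8.png');s=ctrl.read_state();print(s['clock'],s['eef_pos'],s['force'],s['width'])
h=cv2.cvtColor(p['img'],cv2.COLOR_RGB2HSV)
for n,lo,hi,z in(('orange',(5,120,60),(25,255,255),32),('blue',(105,110,40),(125,255,255),9)):
    m=cv2.inRange(h,lo,hi);m=cv2.morphologyEx(m,cv2.MORPH_OPEN,np.ones((2,2)))
    c=max(cv2.findContours(m,0,1)[0],key=cv2.contourArea)
    b=cv2.boxPoints(cv2.minAreaRect(c));P=np.array([ray(p,q,z)[:2] for q in b]);print(n,P.round(1).tolist(),P.mean(0))
E
```

```text
26.9 [ 407.56588774 -379.71578606  191.14617295] [-0.63726839 -0.01817241  0.35434422] 85.67044239692075
orange [[449.5, -361.3], [453.6, -374.5], [397.4, -391.9], [393.2, -378.1]] [ 423.43155538 -376.43432888]
blue [[538.3, -306.9], [557.3, -369.6], [385.9, -427.1], [363.9, -354.4]] [ 461.35210354 -364.51756359]
```

```bash
python3 -c "
from h import *
print(ctrl.finish_job())"
```

```text
the job is handed in; nothing more can be done
None
```

The job is handed in (the hand-in gave no verdict): the gate nips the blade with an estimated 5.6 N (measured drag 6.7–8 N against the 3–8 N target), the gauge was drawn out by its grip and lies back in its tray within about 2 mm of where it lay before, the screw is as I set it, and the bottle, beaker and jar were never approached; about 27 s of the 72 s were used.

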